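Find the lens tube by weight and present it over the stage

ROBOT

A 6-joint arm with a two-finger parallel gripper is mounted at the origin on a cart in front of the work surface, level with it; the furniture and walls round the work are solid. World frame = base frame: x ahead of the robot, y to its left, z up, the work surface at z = 0. Lengths are in mm, angles in rad, forces in N, time in s.
With the tool pointing down it reaches from about 375 to 975 mm from the base axis. Payload 3.8 kg.
Tool frame: the origin (TCP) lies at the very end of the fingers, on their centre line; the grasp point (between the pads) lies 19 mm behind it; z points along the fingers, y is the line along which they close (so a half turn about z gives the same grasp; the last joint's range is limited). The gripper opens to 85 mm and grips with 20 to 120 N. Pads are 22 mm wide; open, the fingers measure 114 mm over their backs; the gripper's body (76 mm by 85 mm) begins 54 mm behind the grasp point. The pads swing forward as they close: fully open they stand 13 mm farther back than shut.
Start: joints at [-1.182, 0.264, 1.604, -0, 1.274, -0.037], TCP at [278.802, -614.725, 204.78] pointing down, gripper open.
Joint ranges: [-2.63, 2.63], [-0.94, 2.18], [0.31, 2.57], [-1.31, 4.45], [0, 2.66], [-2.55, 2.55]. Speed limits (rad/s): [2.57, 2.57, 3.14, 3.14, 3.14, 3.14].

INTERFACE

Orientations are given as a unit quaternion [x, y, z, w].
In Python, from workcell import manip, vision gives the robot as it stands.
- The arm moves only by the tool carry_out, never from a script. Its argument "series" is a list that holds one entry, the list of rows, each a list of 4 numbers: the shift along the tool's x, y, z in cm, then the turn about the tool's z in rad. In form: [[[tx, ty, tz, roll], ...]]. A call has 1 to 10 rows; each row is the pose to reach, as a shift and turn from the pose commanded when the call began, along the tool's axes at that moment; what a row does not reach only later rows make up. A row lasts 1/8 s, in which the tool goes at most 62.5 mm and 10.7 degrees, less where a joint would pass 70% of its speed; a pose out of reach is approached as far as the arm can. A call with a gripper value outside its range is refused whole. "gripper" is the opening in per cent of the stroke, from 0 (shut) to 100 (fully open), set as the call begins (left out, the last holds). The fingers move at their own pace and stop on an object; "grip_force" is the grip in N (left out, the last holds). Time passes only in rows, so rows that repeat a pose let the fingers close. It gives the time, the measured TCP pose, the force and the opening at its end, in the units of the state.
- manip.sense(): the state, without advancing time (a new reading comes with each control period).
- vision.read_camera(name): name is "scene" or "top"; returns (picture, depth): 480x640x3 uint8, blue, green, red; 480x640 float32, mm along the optical axis (not along the pixel's ray), 0 where there is no reading.
- vision.camera_info(name): a dict with "fx", "fy", "cx", "cy" (pixels), "world_to_cam" (4x4, takes a point from world to camera coordinates). Camera axes: x right, y down, z forward; pixel columns grow to the right and rows downward; lengths in mm; the calibration is good to about 2 mm. A picture is of the moment at which its call begins. camera_info takes no time and is no camera call.
- manip.close_job(): hands the job in, once; it reports no verdict.
Trained networks look in the newest picture that a camera, given by its name, has taken for a name from the list of things; names that differ only in an ending like _2 or _b are one class to them, and where a whole thing is asked for, a point or a joint stands for the part that bears it (a point fixed in the world has none). Each returns a list of dicts, best first, with "confidence" (0 to 1); they miss things now and then, are a little off and sometimes report something else, mostly with a low value. They report only what shows in the picture. A call takes as long as a camera call.
- vision.spot_in(name, camera): "pixel" ([row, column] in pixels, amid what is visible of it).
The state is a dict: "clock": time; "joint_positions": joint angles; "dq": joint speeds; "joint_torque": joint torques, N m; "tcp_pos": TCP position; "tcp_rot": TCP orientation; "wrist_force": force on the tool from outside, world axes, zero at the start; "moment": the same for the moment, N m; "opening": finger opening in mm.
Only numpy, scipy, OpenCV 4.12 (cv2) and the standard library are available. Lean on these libraries where they do the work, as an engineer would, in place of code of your own. Each camera call takes 0.05 s, during which the arm holds its last target. There are 200 camera calls.

TASK

One of the two sealed lens tubes on the tray holds a lens and is clearly heavier; the other is empty. Feel their weight: lift the red-capped tube clear of the tray and stand it back on the tray, then lift the blue-capped tube clear; finish holding the heavier of the two in the gripper, upright and still, centred over the round table of the rotary stage and a few centimetres above it without touching it, with the lighter tube standing upright on the tray. Never tip a tube over, and leave the other things on the desk where they are; the program ends while still holding the tube.

Things in the scene. Friction and masses are not known exactly. Their poses are not given: they have to be found in the camera images.
- red_tube: Sealed lens tube: black upright cylinder, 32 mm diameter, 50 mm tall, red cap and red ring near the top; origin at the centre of its underside, z up the tube. Either tube may hold the lens: the one with it weighs 0.33 to 0.43 kg, the empty one 0.12 to 0.14 kg; contents have about 2 mm of play. Starts standing at either end of the tray, the tubes 100 to 125 mm apart.
- blue_tube: Sealed lens tube: black upright cylinder, 32 mm diameter, 50 mm tall, blue cap and blue ring near the top; origin at the centre of its underside, z up the tube. Either tube may hold the lens: the one with it weighs 0.33 to 0.43 kg, the empty one 0.12 to 0.14 kg; contents have about 2 mm of play. Starts standing at either end of the tray, the tubes 100 to 125 mm apart.
- tray: Shallow grey plastic tray, 110 mm (its x) by 200 mm (its y), fixed to the desk, walls 4 mm thick and 12 mm high; origin at the centre of its underside on the desk; its floor, on which the tubes stand, is 4 mm above the origin. The tubes stand along its y axis at about y = +55 and -55 mm.
- rotary_stage: Metal rotation stage, 165 mm (x) by 184 mm (y) over its micrometer knobs, 49 mm high, fixed to the desk and not turning; origin at the underside. Its round graduated table is 96 mm in diameter.
- stage_centre (a point): Centre of the top of the stage's round table, 48 mm above the desk; z up. It lies 23 mm along the stage's own +x from the stage's origin.
- dropper_bottle: Bystander: amber dropper bottle, 33 mm wide, 94 mm tall, loose, standing; origin at the underside.
- mirror_mount: Bystander: small black mirror mount with two knobs, 38x34x34 mm, loose; origin at the underside.
- wafer_box: Bystander: white round wafer carrier, 66 mm diameter, 18 mm high, loose; origin at the underside.
- marker: Bystander: white marker with black ends, 126 mm long, 15 mm thick, lying along its own y, loose; origin at the underside.
- tape_roll: Bystander: roll of paper tape lying flat, 68 mm diameter, 18 mm high, loose; origin at the underside.
- torch: Bystander: small black torch with a blue tail cap, 98 mm long, 24 mm thick, lying along its own y, loose; origin at the underside.

How it is judged:
By the outcome, as a careful person would: the job done as asked, in the order asked, and still so for the second after the job is handed in, while the arm keeps its last pose, push and grip.
It also fails if it takes over 67 s, if anything falls off the work surface, if the arm or the gripper's body presses on something with over 40 N, if the wrist force passes 120 N, or if a joint passes its speed limit or range.

## Working session

There is one attempt and no reset: what is moved stays moved. The work goes in short steps, Python scripts to look and compute and a tool call to move; the robot and the scene stay as the last step left them, time stands still between calls to the robot, and variables do not carry over. Pictures are saved under pics/ and viewed, on a budget of 10 in all, crops included, one or two more only if the job needs it, and the job is handed in when it is done.

Besides the shell and the picture viewer there is one more tool, called after ">>>" in YAML: its name, and indented under it one key for each argument. carry_out: Moves the arm, as the interface text tells. Its arguments: {"type":"object","properties":{"series":{"type":"array","items":{"type":"array","items":{"type":"array","items":{"type":"number"}}}},"gripper":{"type":"number"},"grip_force":{"type":"number"}},"required":["series"]}

```bash
mkdir -p pics
cat > h.py <<'E'
from workcell import manip, vision
import numpy as np, cv2
from scipy.spatial.transform import Rotation as R
def pt(cam,r,c,d):
    i=vision.camera_info(cam)
    p=np.array([(c-i["cx"])/i["fx"]*d,(r-i["cy"])/i["fy"]*d,d,1])
    return (np.linalg.inv(np.array(i["world_to_cam"]))@p)[:3]
def cloud(cam,depth):
    i=vision.camera_info(cam)
    r,c=np.mgrid[0:480,0:640]
    p=np.stack([(c-i["cx"])/i["fx"]*depth,(r-i["cy"])/i["fy"]*depth,depth,np.ones_like(depth)],-1)
    return (p@np.linalg.inv(np.array(i["world_to_cam"])).T)[...,:3]
def tool(p):
    s=manip.sense(); return R.from_quat(s["tcp_rot"]).inv().apply(np.array(p)-s["tcp_pos"])
E
python3 - <<'E'
from h import *
for cam in("scene","top"):
    im,d=vision.read_camera(cam); cv2.imwrite(f"pics/{cam}0.png",im); np.save(cam+"0.npy",d)
    for n in ["red_tube","blue_tube","tray","rotary_stage","dropper_bottle","mirror_mount"]:
        for x in vision.spot_in(n,cam)[:2]:
            r,c=x["pixel"]; z=d[int(r),int(c)]; print(cam,n,round(x["confidence"],2),np.round([r,c]),np.round(pt(cam,r,c,z)))
    print(np.round(np.linalg.inv(np.array(vision.camera_info(cam)["world_to_cam"])),2).tolist())
s=manip.sense(); print(s)
E
```

```text
scene red_tube 0.86 [302. 255.] [506. 158.  47.]
scene red_tube 0.45 [215. 333.] [ 663. -118.   20.]
scene blue_tube 0.74 [330. 213.] [481. 249.  55.]
scene tray 0.78 [330. 233.] [503. 210.   2.]
scene rotary_stage 0.78 [241. 382.] [ 510. -137.   47.]
scene rotary_stage 0.63 [302. 254.] [507. 159.  46.]
scene dropper_bottle 0.61 [260. 145.] [721. 296.  49.]
scene mirror_mount 0.82 [254. 227.] [668. 144.  29.]
[[-0.53, -0.58, 0.62, -39.2], [-0.85, 0.38, -0.37, 345.37], [-0.02, -0.73, -0.69, 709.23], [0.0, 0.0, 0.0, 1.0]]
top red_tube 0.73 [243. 243.] [509. 193.   2.]
top red_tube 0.71 [236. 263.] [525. 142.  53.]
top blue_tube 0.72 [246. 218.] [500. 239.  50.]
top tray 0.58 [247. 242.] [501. 195.   3.]
top rotary_stage 0.78 [230. 396.] [ 547. -151.   38.]
top dropper_bottle 0.83 [142. 199.] [728. 290.  53.]
top mirror_mount 0.76 [168. 266.] [682. 145.  14.]
[[0.03, -1.0, 0.05, 466.14], [-1.0, -0.03, -0.01, 14.01], [0.01, -0.05, -1.0, 1183.26], [0.0, 0.0, 0.0, 1.0]]
{'clock': 0.7, 'joint_positions': array([-1.18192710e+00,  2.63813602e-01,  1.60394551e+00,  1.63470371e-05,
        1.27368827e+00, -3.69106586e-02]), 'dq': array([ 3.52019894e-05,  5.14482367e-04, -6.97308837e-04, -1.46008209e-04,
        3.48161655e-04,  2.75360485e-04]), 'joint_torque': array([-6.28226044e-04, -5.14847159e+01, -3.67612875e+01,  3.30701926e-05,
        5.23374656e-04, -2.06845954e-06]), 'tcp_pos': array([ 278.80555759, -614.76554837,  204.86747945]), 'tcp_rot': array([9.77424897e-01, 2.11283142e-01, 2.04113615e-05, 7.01454590e-05]), 'wrist_force': array([-0.00351496,  0.09932834,  0.74834573]), 'moment': array([-0.01991023, -0.06083879, -0.02679492]), 'opening': 85.6782747082231}
```

Run:
```python
from h import *
im=cv2.imread("pics/top0.png"); s=cv2.imread("pics/scene0.png")
a=cv2.resize(im[110:330,160:480],(800,550),interpolation=2); cv2.imwrite("pics/a.png",a)
P=cloud("top",np.load("top0.npy")); S=cloud("scene",np.load("scene0.npy"))
for nm,Q,img in(("top",P,im),("scene",S,s)):
    hsv=cv2.cvtColor(img,cv2.COLOR_BGR2HSV)
    for t,cxy in(("red",(515,145)),("blue",(497,245))):
        near=np.hypot(Q[...,0]-cxy[0],Q[...,1]-cxy[1])<40
        m=near&(Q[...,2]>44)&(Q[...,2]<70)
        q=Q[m]; print(nm,t,m.sum(),np.round(q.mean(0),1),np.round(q.min(0)),np.round(q.max(0)), cv2.minEnclosingCircle(q[:,:2].astype(np.float32)))
    # stage table
    m=(abs(Q[...,0]-540)<120)&(abs(Q[...,1]+145)<120)&(Q[...,2]>42)&(Q[...,2]<56)
    q=Q[m]; print(nm,"stage",m.sum(),np.round(q.mean(0),1),np.round(q.min(0)),np.round(q.max(0)),cv2.minEnclosingCircle(q[:,:2].astype(np.float32)))
```

```text
top red 169 [521.9 144.7  53.4] [507. 129.  44.] [537. 159.  59.] ((522.0780029296875, 144.67657470703125), 15.834308624267578)
top blue 175 [498.1 247.6  53.1] [482. 233.  44.] [513. 263.  60.] ((498.0046691894531, 247.9945068359375), 15.981602668762207)
top stage 1353 [ 548.1 -152.4   47.7] [ 502. -201.   42.] [ 595. -105.   55.] ((548.3444213867188, -152.8138885498047), 47.92642593383789)
scene red 223 [515.4 147.5  52.3] [501. 131.  44.] [533. 163.  56.] ((517.9259643554688, 145.7879638671875), 17.02414894104004)
scene blue 267 [491.9 250.4  52.2] [477. 235.  44.] [512. 265.  56.] ((494.57672119140625, 250.34954833984375), 17.202070236206055)
scene stage 1039 [ 541.5 -149.5   47.1] [ 496. -199.   42.] [ 593. -104.   52.] ((543.883056640625, -150.78582763671875), 49.03372573852539)
```

View pics/a.png

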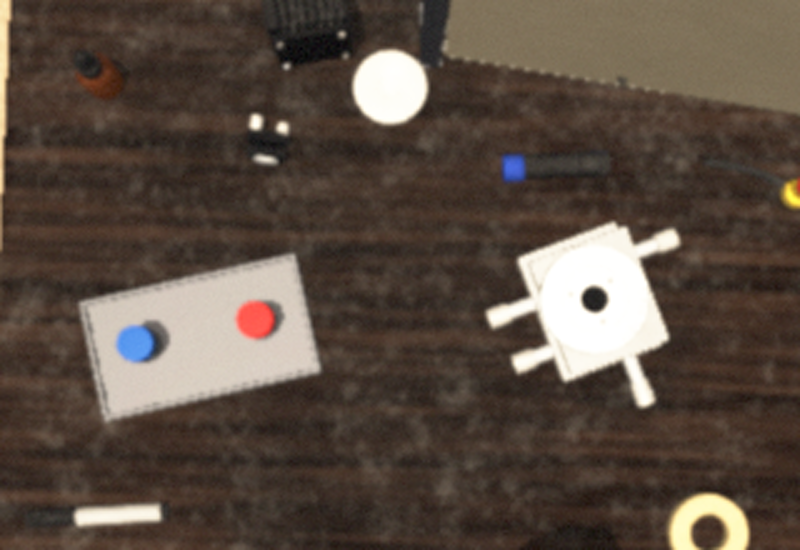

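View pics/scene0.png

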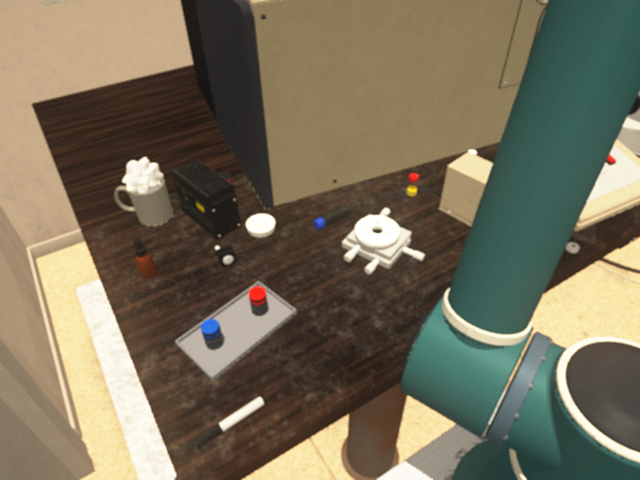

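The tray holds the blue tube at about (497,249) mm and the red one at about (520,145) mm. The stage centre is at about (547,-152) mm, and the route at z 205 is clear. I'll move over the red tube with the gripper part-closed.

>>> carry_out:
  series:
    - [[3,-3.3,0,0],[8,-8.9,0,0],[13,-14.4,0,0],[18,-20,0,0],[23,-25.5,0,0],[28,-31,0,0],[33,-36.6,0,0],[38,-42.1,0,0],[43,-47.7,0,0],[47,-52.1,0,0]]
  gripper: 70

```text
clock: 1.95
tcp_pos: [463.5, -34.3, 205.4]
tcp_rot: [0.977, 0.211, 0.001, 0.0]
wrist_force: [1.2, 0.5, -0.5]
opening: 59.8
```

>>> carry_out:
  series:
    - [[3,-3.4,0,0],[5.5,-6,0,0],[6.4,-7.1,2,0],[6.4,-7.1,6,0],[6.4,-7.1,10,0],[6.4,-7.1,12,0],[6.4,-7.1,12,0],[6.4,-7.1,12,0]]

```text
clock: 2.95
tcp_pos: [492.9, 54.9, 85.9]
tcp_rot: [0.977, 0.211, 0.001, 0.0]
wrist_force: [0.1, -0.4, 1.1]
opening: 59.9
```

>>> carry_out:
  series:
    - [[2,-2.3,0,0],[5,-5.6,0,0],[6.2,-7.1,0,0],[6.2,-7.1,0,0],[6.2,-7.1,0,0]]

```text
clock: 3.58
tcp_pos: [518.8, 144.4, 85.0]
tcp_rot: [0.977, 0.211, -0.0, 0.0]
wrist_force: [-0.5, 0.0, 0.6]
opening: 59.9
```

Run:
```python
from h import *
im,d=vision.read_camera("scene"); cv2.imwrite("pics/b.png",cv2.resize(im[220:400,140:340],(800,720))[:600])
s=manip.sense(); print(s["tcp_pos"],tool([520.5,145,15]),s["wrist_force"],s["joint_positions"])
```

```text
[518.62597747 144.19746345  84.85539413] [2.07569402e+00 1.85327281e-02 6.98543003e+01] [-0.05002791  0.53967858 -0.42785968] [ 2.25219559e-01  1.14658708e-01  2.01496690e+00 -5.16690827e-04
  1.01242595e+00  1.37099206e+00]
```

View pics/b.png

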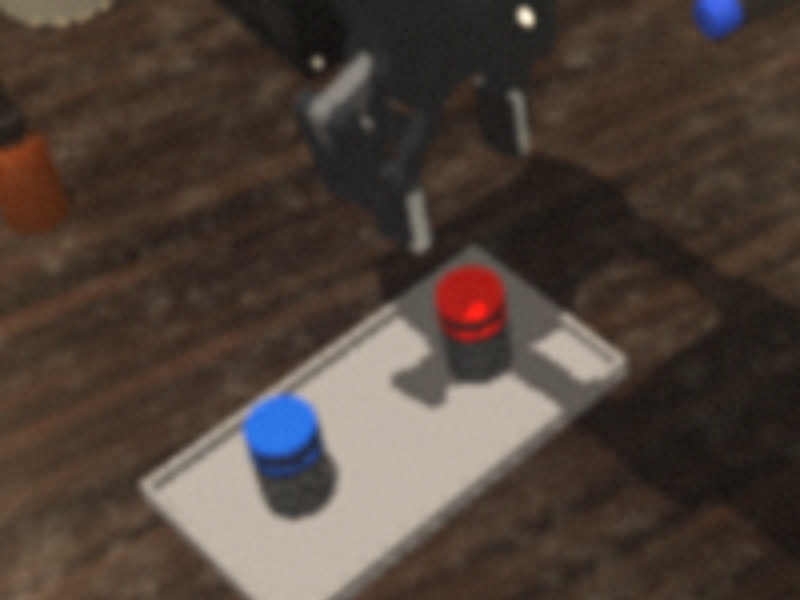

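The fingers straddle the red tube at crop pixel (320,475) and nothing is in the way, so I'll descend and grip.

>>> carry_out:
  series:
    - [[0.2,0,1,0],[0.2,0,3,0],[0.2,0,5,0],[0.2,0,6.4,0],[0.2,0,7,0],[0.2,0,7,0],[0.2,0,7,0]]

```text
clock: 4.5
tcp_pos: [521.6, 146.1, 15.5]
tcp_rot: [0.977, 0.211, 0.001, -0.0]
wrist_force: [0.4, -0.0, -0.6]
opening: 59.6
```

>>> carry_out:
  series:
    - [[0,0,0,0],[0,0,0,0],[0,0,0,0],[0,0,0,0],[0,0,0,0],[0,0,0,0],[0,0,0,0],[0,0,0,0]]
  gripper: 0
  grip_force: 50

```text
clock: 5.5
tcp_pos: [521.5, 146.4, 15.7]
tcp_rot: [0.977, 0.211, 0.001, -0.0]
wrist_force: [-0.9, 1.7, 6.2]
opening: 29.0
```

>>> carry_out:
  series:
    - [[0,0,-0.3,0],[0,0,-0.8,0],[0,0,-1.6,0],[0,0,-2.6,0],[0,0,-3.6,0],[0,0,-4.4,0],[0,0,-5,0],[0,0,-5,0],[0,0,-5,0],[0,0,-5,0]]

```text
clock: 6.75
tcp_pos: [520.4, 145.9, 64.3]
tcp_rot: [0.977, 0.211, -0.0, 0.0]
wrist_force: [-0.5, 0.3, -3.9]
opening: 28.9
```

Run:
```python
from h import *
f=[]
for k in range(8):
    im,d=vision.read_camera("scene"); s=manip.sense(); f.append(s["wrist_force"])
print(np.mean(f,0),np.std(f,0),s["opening"],s["tcp_pos"],s["clock"])
cv2.imwrite("pics/c.png",cv2.resize(im[220:400,140:340],(800,720))[:600])
```

```text
[-0.0713191  -0.01673803 -3.92129552] [0.49920729 0.38403696 0.59502244] 28.934573061824626 [520.81640904 145.97108352  64.71479016] 7.15
```

View pics/c.png

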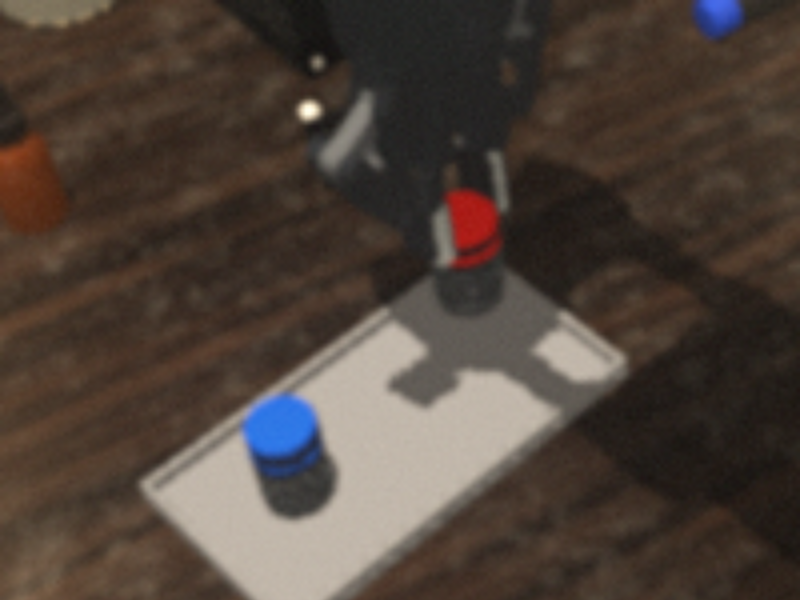

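Red reads 3.92 N, about 0.40 kg, so it's probably the heavy one. The picture shows it upright and clear of the tray at crop pixel (250,470). I'll set it back down gently.

>>> carry_out:
  series:
    - [[0,0,0.4,0],[0,0,1.2,0],[0,0,2.2,0],[0,0,3.2,0],[0,0,4,0],[0,0,4.5,0],[0,0,4.75,0],[0,0,4.9,0],[0,0,4.9,0],[0,0,4.9,0]]

```text
clock: 8.4
tcp_pos: [521.1, 146.0, 16.1]
tcp_rot: [0.977, 0.211, 0.0, -0.0]
wrist_force: [-0.6, 0.0, -3.9]
opening: 29.1
```

Run:
```python
from h import *
f=[]
for k in range(5):
    im,d=vision.read_camera("scene"); s=manip.sense(); f.append(s["wrist_force"])
print(np.mean(f,0),s["opening"],s["tcp_pos"],s["clock"])
```

```text
[ 0.14492235  0.22025047 -3.82170752] 28.850792218394318 [520.92109292 145.98066946  15.88445341] 8.65
```

Not touching the tray yet, so I'll go down in small steps.

>>> carry_out:
  series:
    - [[0,0,0.05,0],[0,0,0.1,0],[0,0,0.1,0],[0,0,0.1,0]]

```text
clock: 9.15
tcp_pos: [521.5, 146.2, 15.7]
tcp_rot: [0.977, 0.211, 0.001, -0.0]
wrist_force: [-2.0, -0.3, 5.0]
opening: 29.1
```

>>> carry_out:
  series:
    - [[0,0,0.03,0],[0,0,0.05,0],[0,0,0.05,0],[0,0,0.05,0]]

```text
clock: 9.65
tcp_pos: [521.6, 146.3, 15.7]
tcp_rot: [0.977, 0.211, 0.001, -0.0]
wrist_force: [-2.9, 0.2, 8.4]
opening: 29.5
```

>>> carry_out:
  series:
    - [[0,0,0,0],[0,0,0,0],[0,0,0,0],[0,0,0,0],[0,0,-0.5,0],[0,0,-2,0],[0,0,-4.5,0],[0,0,-7,0],[0,0,-8,0],[0,0,-8,0]]
  gripper: 70

```text
clock: 10.9
tcp_pos: [521.7, 146.2, 95.6]
tcp_rot: [0.977, 0.211, 0.001, -0.0]
wrist_force: [0.7, 0.5, -0.1]
opening: 59.2
```

>>> carry_out:
  series:
    - [[0.5,-2.4,0,0],[1.3,-6.4,0,0],[2.1,-10,0,0],[2.1,-10.4,0,0],[2.1,-10.4,0,0],[2.1,-10.4,0,0]]

```text
clock: 11.65
tcp_pos: [496.9, 248.3, 93.8]
tcp_rot: [0.978, 0.211, -0.0, 0.0]
wrist_force: [-0.6, -0.1, 0.1]
opening: 59.8
```

Run:
```python
from h import *
im,d=vision.read_camera("scene"); cv2.imwrite("pics/d.png",cv2.resize(im[220:400,140:340],(800,720))[:600])
Q=cloud("scene",d)
f=[]
for k in range(4): vision.read_camera("top"); s=manip.sense(); f.append(s["wrist_force"])
print(s["tcp_pos"],tool([497.2,249.8,15]),np.mean(f,0),s["clock"])
m=(np.hypot(Q[...,0]-518,Q[...,1]-146)<40)&(Q[...,2]>44)&(Q[...,2]<60);q=Q[m];print(m.sum(),q.mean(0))
```

```text
[497.2836509  248.7465277   94.35567502] [ 0.34692328 -0.99967169 79.35565676] [-0.16310754 -0.12923318  0.26233774] 11.9
221 [515.39669778 147.15225582  52.32500901]
```

View pics/d.png

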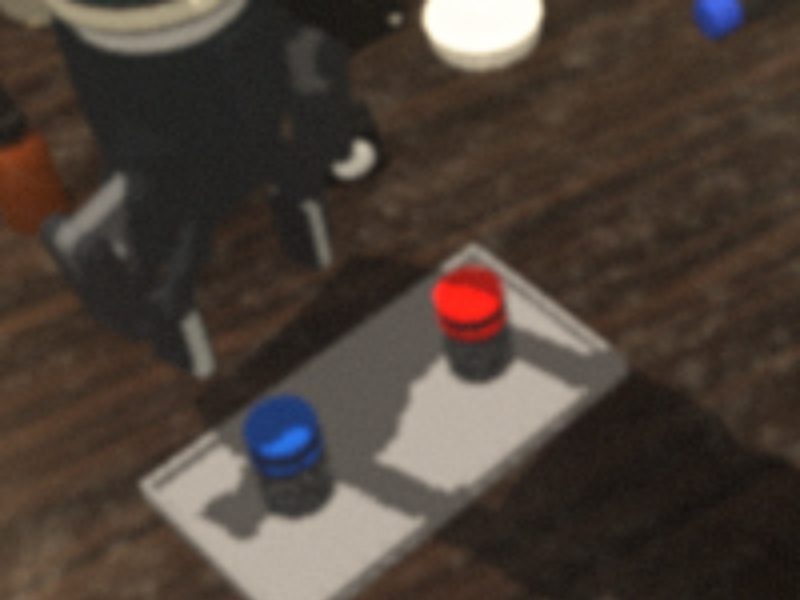

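Red stands upright back in its place at crop pixel (325,475), and the gripper is above blue at (455,290). Next: descend, grip and lift blue.

>>> carry_out:
  series:
    - [[0,-0.1,1,0],[0,-0.1,3,0],[0,-0.1,5,0],[0,-0.1,7,0],[0,-0.1,7.9,0],[0,-0.1,7.9,0],[0,-0.1,7.9,0]]

```text
clock: 12.78
tcp_pos: [497.2, 250.6, 15.9]
tcp_rot: [0.977, 0.211, 0.001, -0.0]
wrist_force: [0.3, 0.2, 0.0]
opening: 60.0
```

>>> carry_out:
  series:
    - [[0,0,0,0],[0,0,0,0],[0,0,0,0],[0,0,0,0],[0,0,0,0],[0,0,0,0],[0,0,0,0],[0,0,0,0]]
  gripper: 0

```text
clock: 13.78
tcp_pos: [497.4, 250.7, 16.4]
tcp_rot: [0.977, 0.211, 0.001, -0.0]
wrist_force: [-2.2, 0.9, 5.4]
opening: 28.8
```

>>> carry_out:
  series:
    - [[0,0,-0.3,0],[0,0,-0.8,0],[0,0,-1.6,0],[0,0,-2.6,0],[0,0,-3.6,0],[0,0,-4.4,0],[0,0,-5,0],[0,0,-5,0],[0,0,-5,0],[0,0,-5,0]]

```text
clock: 15.02
tcp_pos: [496.2, 250.1, 64.8]
tcp_rot: [0.977, 0.211, -0.0, 0.0]
wrist_force: [0.4, 0.8, -1.7]
opening: 28.9
```

Run:
```python
from h import *
f=[]
for k in range(8):
    im,d=vision.read_camera("scene"); s=manip.sense(); f.append(s["wrist_force"])
print(np.mean(f,0),np.std(f,0),s["opening"],s["tcp_pos"],s["clock"])
cv2.imwrite("pics/e.png",cv2.resize(im[220:400,140:340],(800,720))[:600])
```

```text
[ 0.37631692 -0.19332972 -1.35044954] [0.47912245 0.34648304 0.50938788] 28.758030329719833 [496.56674782 250.26157905  65.22435198] 15.425
```

View pics/e.png

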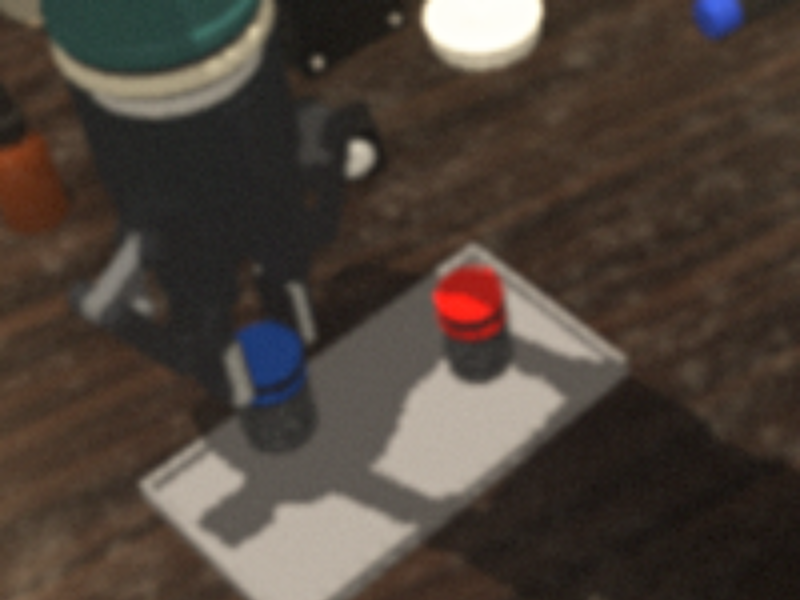

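Blue is clear of the tray and reads 1.35 N, about 0.14 kg, so it's the empty one and red is heavy. I'll put blue back and return to red.

>>> carry_out:
  series:
    - [[0,0,0.4,0],[0,0,1.2,0],[0,0,2.2,0],[0,0,3.2,0],[0,0,4,0],[0,0,4.5,0],[0,0,4.8,0],[0,0,4.95,0],[0,0,4.95,0],[0,0,4.95,0]]

```text
clock: 16.68
tcp_pos: [496.9, 250.4, 16.4]
tcp_rot: [0.977, 0.211, 0.0, -0.0]
wrist_force: [-1.2, -1.0, 2.6]
opening: 28.8
```

>>> carry_out:
  series:
    - [[0,0,0.03,0],[0,0,0.05,0],[0,0,0.05,0],[0,0,0.05,0]]

```text
clock: 17.18
tcp_pos: [497.1, 250.6, 16.4]
tcp_rot: [0.977, 0.211, 0.0, -0.0]
wrist_force: [-1.7, -0.2, 7.4]
opening: 29.1
```

>>> carry_out:
  series:
    - [[0,0,0,0],[0,0,0,0],[0,0,0,0],[0,0,0,0],[0,0,-0.5,0],[0,0,-2,0],[0,0,-4.5,0],[0,0,-7,0],[0,0,-8,0],[0,0,-8,0]]
  gripper: 70

```text
clock: 18.42
tcp_pos: [497.5, 250.7, 96.6]
tcp_rot: [0.977, 0.211, 0.001, -0.0]
wrist_force: [-0.2, 1.1, -0.7]
opening: 59.6
```

>>> carry_out:
  series:
    - [[-0.5,2.4,0,0],[-1.3,6.4,0,0],[-2.1,10,0,0],[-2.1,10.4,0,0],[-2.1,10.4,0,0],[-2.1,10.4,0,0]]

```text
clock: 19.18
tcp_pos: [520.0, 147.7, 94.9]
tcp_rot: [0.977, 0.212, -0.0, -0.0]
wrist_force: [-0.7, -0.5, 0.1]
opening: 59.6
```

Run:
```python
from h import *
im,d=vision.read_camera("scene"); cv2.imwrite("pics/f.png",cv2.resize(im[220:400,140:340],(800,720))[:600])
for k in range(4): vision.read_camera("top")
s=manip.sense(); print(s["tcp_pos"],tool([521.2,146.1,15.5]),s["clock"])
```

```text
[520.29008036 147.53172678  95.29813624] [ 0.23214107  1.68423917 79.79805632] 19.425
```

View pics/f.png

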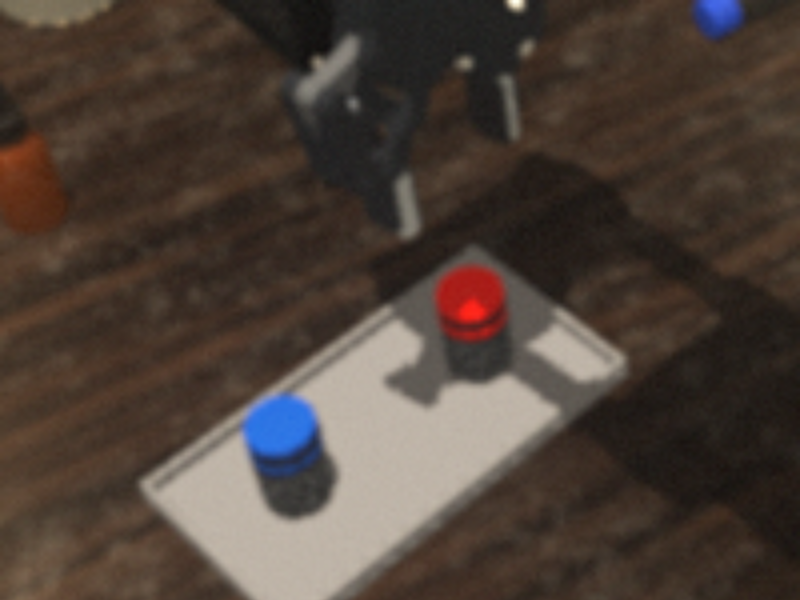

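>>> carry_out:
  series:
    - [[0,0.15,1,0],[0,0.15,3,0],[0,0.15,5,0],[0,0.15,7,0],[0,0.15,7.95,0],[0,0.15,7.95,0],[0,0.15,7.95,0]]

```text
clock: 20.3
tcp_pos: [521.7, 145.7, 16.4]
tcp_rot: [0.977, 0.211, 0.001, -0.0]
wrist_force: [-0.0, 0.4, 0.2]
opening: 59.6
```

>>> carry_out:
  series:
    - [[0,0,0,0],[0,0,0,0],[0,0,0,0],[0,0,0,0],[0,0,0,0],[0,0,0,0],[0,0,0,0],[0,0,0,0]]
  gripper: 0
  grip_force: 60

```text
clock: 21.3
tcp_pos: [521.9, 146.0, 17.0]
tcp_rot: [0.977, 0.211, 0.001, -0.0]
wrist_force: [-0.9, 1.2, 6.3]
opening: 28.5
```

>>> carry_out:
  series:
    - [[0,0,-0.3,0],[0,0,-0.9,0],[0,0,-2,0],[0,0,-3.5,0],[0,0,-5.2,0],[0,0,-7,0],[0,0,-8.5,0],[0,0,-9.3,0],[0,0,-9.5,0],[0,0,-9.5,0]]

```text
clock: 22.55
tcp_pos: [520.7, 145.4, 110.4]
tcp_rot: [0.977, 0.211, -0.0, -0.0]
wrist_force: [-0.5, -0.5, -4.5]
opening: 29.0
```

>>> carry_out:
  series:
    - [[-0.4,1.1,0,0],[-1.3,3.7,0,0],[-2.6,7.3,0,0],[-4,11.3,0,0],[-5.4,15.3,0,0],[-6.8,19.2,0,0],[-8.1,22.9,0,0],[-9.1,25.7,0,0],[-9.7,27.4,0,0],[-9.9,28,0,0]]

```text
clock: 23.8
tcp_pos: [546.1, -151.3, 110.3]
tcp_rot: [0.978, 0.211, -0.0, -0.0]
wrist_force: [-0.3, 0.5, -3.4]
opening: 28.4
```

>>> carry_out:
  series:
    - [[0,0.1,0.3,0],[0,0.1,0.8,0],[0,0.1,1.3,0],[0,0.1,1.6,0],[0,0.1,1.6,0],[0,0.1,1.6,0],[0,0.1,1.6,0]]

```text
clock: 24.68
tcp_pos: [547.2, -151.4, 95.0]
tcp_rot: [0.977, 0.211, 0.0, 0.0]
wrist_force: [0.6, -0.4, -4.7]
opening: 28.1
```

Run:
```python
from h import *
im,d=vision.read_camera("scene"); cv2.imwrite("pics/g.png",cv2.resize(im[130:310,280:480],(660,594),interpolation=2))
f=[]
for k in range(6): vision.read_camera("top"); s=manip.sense(); f.append(s["wrist_force"])
print(s["tcp_pos"],tool([546.3,-151.6,92]),np.mean(f,0),s["opening"],s["clock"],s["tcp_rot"])
Q=cloud("scene",d); h=cv2.cvtColor(im,cv2.COLOR_BGR2HSV)
n=np.hypot(Q[...,0]-546,Q[...,1]+152)<40
red=n&((h[...,0]<8)|(h[...,0]>172))&(h[...,1]>150)&(Q[...,2]>85)
q=Q[red];print("red",len(q),q.mean(0),q.min(0),q.max(0))
for nm,c in(("blue",(497,249)),):
    m=(np.hypot(Q[...,0]-c[0],Q[...,1]-c[1])<40)&(Q[...,2]>44)&(Q[...,2]<60);q=Q[m];print(nm,len(q),q.mean(0))
```

```text
[ 546.97565699 -151.31054203   94.83272045] [-0.73507143 -0.01563074  2.83267173] [ 0.03088176  0.1947218  -3.39170009] 28.130027821636695 25.025 [9.77422005e-01 2.11296527e-01 3.78140258e-05 2.08983368e-05]
red 93 [ 535.03269733 -155.36861045  127.23398001] [ 527.94081234 -168.41491754  113.61613271] [ 552.8066104  -141.26039963  134.20328161]
blue 265 [491.99270613 250.328169    52.26391652]
```

View pics/g.png

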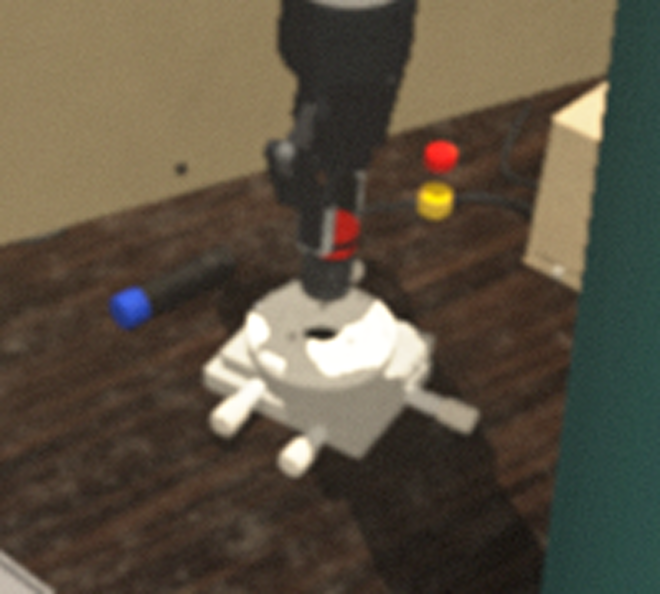

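The red tube hangs upright over the table, with about 34 mm of clearance. I'll check centring once with a fixed-radius circle fit to the tube's side.

Run:
```python
from h import *
from scipy.optimize import least_squares
im,d=vision.read_camera("scene");Q=cloud("scene",d)
def fit(m,r):
    q=Q[m][:,:2]; return len(q),least_squares(lambda c:np.hypot(*(q-c).T)-r,q.mean(0)+[8,-6],loss="soft_l1").x
def sel(c,r,a,b): return (np.hypot(Q[...,0]-c[0],Q[...,1]-c[1])<r)&(Q[...,2]>a)&(Q[...,2]<b)
print("tube",fit(sel((547,-151),22,87,108),16))
print("blue ref",fit(sel((496,250),22,15,45),16))
m=sel((546,-152),60,42,56);q=Q[m];print("table",cv2.minEnclosingCircle(q[:,:2].astype(np.float32)))
s=manip.sense();print(np.abs(s["dq"]).max(),s["tcp_pos"])
```

```text
tube (129, array([ 544.2336475 , -151.98536399]))
blue ref (201, array([495.31952319, 249.76080285]))
table ((542.4752807617188, -150.92201232910156), 49.07880783081055)
0.002276485719118696 [ 546.95854834 -151.32877648   94.80573543]
```

The tube and table centres agree to within about 2 mm in the same camera, and the arm is still. Handing in.

```bash
python3 -c "
from workcell import manip
print(manip.close_job())"
```

```text
the job is handed in; nothing more can be done
None
```

The job is done and handed in at about 25 s: the gripper is holding the red-capped tube, the heavier one, over the centre of the rotary stage.

- **Weighing:** I lifted red first and it read 3.9 N (about 0.40 kg), then stood it back on the tray. Blue read 1.35 N (about 0.14 kg), so it is the empty one. I stood blue back on the tray and picked red up again.
- **Last checks on red:** It hangs upright and still, about 34 mm above the table. The circle fit in the scene camera puts its centre within about 2 mm of the table centre. The final force reading of 3.4 N was lower than the first weighing, but fits the sensor noise of about 0.5 N per reading.
- **Last checks on blue:** It still stands on the tray where it started, within about 1 mm.
- **Disagreement:** The two cameras differed by about 4 mm in x. I used their average and checked the centring within the scene camera only.
- **Other things on the desk:** I did not measure them again at the end. The moves kept clear of them, and those visible in the later pictures looked unmoved.

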